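# Swap two dampers in the test nest, then draw and hold a piston rod

## Task

Swap the two dampers: the round one from the square test nest to stand in the round dish, the square one from the dish down into the nest, fully seated (park one on the rubber mat meanwhile). Only then take the square damper's rod by its knob, draw it straight up 30 mm, about halfway and never nearly out, without lifting or tipping the body, and finish while still holding it there. Keep the dampers upright and leave everything else where it is.

Things in the scene. Friction and masses are not known exactly. Their poses are not given: they have to be found in the camera images.
- damper_square: square aluminium damper, loose, about 0.65 kg: upright block 40 x 40 x 70 mm tall. Origin at the centre of its underside, z up, x and y square to its faces. A 15 mm bore, 60 mm deep, in the middle of its top holds the rod. Starts in the dish at any yaw. Grip it across two faces near the top, TCP about 60 mm above its underside: the knob then clears the gripper's body
- rod: steel rod, loose, about 0.12 kg, 14 mm diameter, in the bore of the square damper (1 mm clearance, no spring, slides freely if pulled straight), with a dark round knob on top, 22 mm diameter, 20 mm tall. Origin at the centre of its foot, z towards the knob; knob from 78 to 98 mm above the foot. Home, the foot rests on the bore floor and 18 mm of bare rod shows
- rod_knob (a point): the centre of the rod's knob, 88 mm above the rod's foot; home, it is 28 mm above the damper's top face. With the TCP 0 to 8 mm above it the pads hold the knob and the fingertips clear the damper's top
- bore_floor (a point): the bottom of the bore in the square damper, 10 mm above its underside, z up along the bore; the height of the rod's origin over it is how far the rod is drawn (0 = home, 60 mm = out)
- damper_round: round aluminium damper, loose, about 0.55 kg: upright cylinder 42 mm diameter, 70 mm tall, with a dark cap 31 mm diameter and 12 mm tall on top, no rod showing. Origin at the centre of its underside, z up. Starts standing in the nest. Grip it across its diameter near the top (not by the cap)
- nest: test nest, fixed: dark steel plate 110 x 110 x 8 mm with a raised square rim in the middle: pocket 46 x 46 mm inside, 8 mm deep, rim 6 mm thick, its top 16 mm above the bench. Origin at the centre of its underside, on the bench; x and y square to the pocket. The square damper fits with 3 mm to spare each side when turned square to it (any quarter turn)
- nest_seat (a point): centre of the nest pocket's floor, 8 mm above the bench, z up
- dish: round black plastic dish, fixed: 76 mm diameter, inside 64 mm, floor 5 mm thick, rim top 13 mm above the bench. Origin at the centre of the underside on the bench
- dish_seat (a point): centre of the dish's floor, 5 mm above the bench, z up
- mat: thin black rubber mat, fixed, 90 x 90 x 3 mm, lying free between nest and dish: a place to park a damper. Origin at the centre of its underside on the bench
- tape: bystander: roll of clear tape lying flat, 84 mm diameter, 24 mm tall; origin under its centre
- charger: bystander: white plug-in charger block, 45 x 45 x 27 mm, two pins; origin under its centre
- driver: bystander: screwdriver, 170 mm, lying along its x; origin under its middle, handle towards -x
- carton: bystander: flat white carton 75 x 160 x 22 mm; origin under its centre
- partbox: bystander: clear divided parts box 85 x 120 x 35 mm; origin under its centre
- spray: bystander: dark spray can, 52 mm diameter, 150 mm tall; origin under its centre
- clamshell: bystander: clear plastic clamshell tray 130 x 100 x 22 mm; origin under its centre

How it is judged:
On the way:
1. the dampers have changed places: the square one seated in the nest, the round one standing in the dish, both released, the rod still home (horizontal distance between damper_square and nest below 0.006 m and z of damper_square in the frame of nest_seat below 0.003 m and angle between each of damper_square, damper_round's own z axis and vertical below 0.06 rad and horizontal distance between damper_round and dish below 0.014 m and z of damper_round in the frame of dish_seat below 0.003 m and contact force between each of damper_square, damper_round and the fingers below 0.2 N and contact force between each of damper_square, damper_round and the arm below 0.2 N and z of rod in the frame of bore_floor below 0.01 m), for 0.2 s.
At the end, for the whole second after the job is handed in: Square damper seated in the nest (6 mm sideways, 3 mm up) and untouched; round damper on the dish floor (within 14 mm of its centre), released; rod in the fingers (over 2 N), drawn 22 to 38 mm, in line with its bore; all upright and still (z of rod in the frame of bore_floor between 0.022 and 0.038 m and angle between the z axis of rod and the z axis of damper_square, either way round below 0.06 rad and contact force between rod and the fingers above 2 N and horizontal distance between damper_square and nest below 0.006 m and z of damper_square in the frame of nest_seat below 0.003 m and angle between each of damper_square, damper_round's own z axis and vertical below 0.06 rad and horizontal distance between damper_round and dish below 0.014 m and z of damper_round in the frame of dish_seat below 0.003 m and contact force between each of damper_square, damper_round and the fingers below 0.2 N and contact force between each of damper_square, damper_round and the arm below 0.2 N and linear speed of each of damper_square, damper_round, rod below 0.02 m/s); the arm keeps its last pose, push and grip.
It fails at once if the rod is drawn more than 12 mm while the square damper is not seated upright in the nest, or lifts or tips with it (z of rod in the frame of bore_floor above 0.012 m and (horizontal distance between damper_square and nest above 0.01 m or z of damper_square in the frame of nest_seat above 0.006 m or angle between damper_square's own z axis and vertical above 0.12 rad)).
It fails at once if the rod is pulled nearly out (over 48 mm of its 60) (z of rod in the frame of bore_floor above 0.048 m).
It fails at once if a damper is tipped (angle between any of damper_square, damper_round's own z axis and vertical above 0.4 rad).
It fails at once if a bystander is moved more than 20 mm (distance of any of tape, charger, driver, carton, partbox, spray, clamshell from where it was at the start of the episode above 0.02 m).
It also fails if it takes over 72 s, if anything falls off the work surface, if the arm or the gripper's body presses on something with over 40 N, if the wrist force passes 120 N, or if a joint passes its speed limit or range.

## Robot

A 7-joint arm with a two-finger parallel gripper is mounted at the origin on the work surface. World frame = base frame: x ahead of the robot, y to its left, z up, the work surface at z = 0. Lengths are in m, angles in rad, forces in N, time in s.
With the tool pointing down it reaches from about 0.4 to 0.875 m from the base axis. Payload 6.5 kg.
Tool frame: the origin (TCP) lies between the finger pads, 19 mm behind the fingertips; this is the grasp point; z points along the fingers, y is the line along which they close (so a half turn about z gives the same grasp; the last joint's range is limited). The gripper opens to 85 mm and grips with 20 to 120 N. Pads are 22 mm wide; open, the fingers measure 114 mm over their backs; the gripper's body (76 mm by 85 mm) begins 54 mm behind the grasp point. The pads swing forward as they close: fully open they stand 13 mm farther back than shut.
Start: joints at [-1.196, 0.536, -0.004, 1.538, 0.003, 1.067, -0.071], TCP at [0.277, 0.588, 0.25] pointing down, gripper open.
Joint ranges: [-2.7, 2.7], [-0.37, 2.16], [-1.27, 1.26], [0.24, 2.4], [-1.31, 4.45], [0.19, 1.91], [-2.76, 2.76]. Speed limits (rad/s): [2.39, 2.39, 3.14, 3.14, 3.14, 3.14, 3.14].

## Interface

Orientations are given as a rotation vector (axis times angle).
In Python, from workcell import monitor, viewer, ticket gives the robot as it stands. The module is installed in compiled form; this text tells all that it offers.
- The arm moves only by the tool arm_command, never from a script. Its argument "plan" is text: rows parted by semicolons, each of 7 numbers parted by spaces: the shift along the tool's x, y, z in mm, then the turn, a rotation vector about the tool's x, y, z in degrees, then the finger opening in mm, from 0 to 85.4. In form: dx dy dz ax ay az jaw; .... A call has 1 to 10 rows; each row is the pose to reach, as a shift and turn from the pose commanded when the call began, along the tool's axes at that moment; what a row does not reach only later rows make up. A row lasts 1/10 s, in which the tool goes at most 50 mm and 8.59 degrees, less where a joint would pass 70% of its speed; a pose out of reach is approached as far as the arm can. A call with a gripper value outside its range is refused whole. The fingers move at their own pace and stop on an object; "newtons" is the grip in N (left out, the last holds). Time passes only in rows, so rows that repeat a pose let the fingers close. It gives the time, the measured TCP pose, the force, the opening and the grip force at its end, in the units of the state.
- monitor.get_obs(): the state, without advancing time (a new reading comes with each control period).
- viewer.read_camera(name): name is "scene" or "top"; returns a dict with "pixels" (420x560x3 uint8, red, green, blue), "depth" (420x560 float32, m along the optical axis (not along the pixel's ray), 0 where there is no reading), "camera_matrix" (3x3 intrinsics, pixels), "dist_coeffs" ([k1, k2, p1, p2, k3] as OpenCV has them; the pictures are not rectified), "world_to_cam" (4x4, takes a point from world to camera coordinates). Camera axes: x right, y down, z forward; pixel columns grow to the right and rows downward; lengths in m; the calibration is good to about 2 mm. A picture is of the moment at which its call begins.
- ticket.sign_off(): hands the job in; it is judged then, once.
The state is a dict: "t": time; "joint_pos": joint angles; "qvel": joint speeds; "joint_torque": joint torques, N m; "eef_pos": TCP position; "eef_rot": TCP orientation; "contact_force": force on the tool from outside, world axes, zero at the start; "ft_torque": the same for the moment, N m; "gripper_width": finger opening in m; "finger_force": force on a finger pad.
Only numpy, scipy, OpenCV 4.12 (cv2) and the standard library are available. Lean on these libraries where they do the work, as an engineer would, in place of code of your own. Each camera call takes 0.05 s, during which the arm holds its last target. There are 200 camera calls.

## Working session

There is one attempt and no reset: what is moved stays moved. The work goes in short steps, Python scripts to look and compute and a tool call to move; the robot and the scene stay as the last step left them, time stands still between calls to the robot, and variables do not carry over. Pictures are saved under pics/ and viewed, at most 10 in all, crops included, and the job is handed in when it is done.

Besides the shell and the picture viewer there is one more tool, called after "Request:" as name(argument=value, ...), one argument or row to a line, values as JSON. arm_command: Moves the arm, as the interface text tells. Its arguments: {"type":"object","properties":{"plan":{"type":"string"},"newtons":{"type":"number"}},"required":["plan"]}

```bash
mkdir -p pics; cat > h.py <<'E'
import numpy as np, cv2
from workcell import monitor, viewer, ticket
from scipy.spatial.transform import Rotation as R
def cast(c,uv,z):
    """pixels -> world points on the plane of height z"""
    uv=np.array(uv,float).reshape(-1,1,2)
    n=cv2.undistortPoints(uv,c['camera_matrix'],np.array(c['dist_coeffs'])).reshape(-1,2)
    T=np.linalg.inv(c['world_to_cam']); d=np.c_[n,np.ones(len(n))]@T[:3,:3].T; o=T[:3,3]
    return o+d*((z-o[2])/d[:,2])[:,None]
def cloud(c):
    h,w=c['depth'].shape; g=np.stack(np.meshgrid(np.arange(w),np.arange(h)),-1).reshape(-1,1,2).astype(float)
    n=cv2.undistortPoints(g,c['camera_matrix'],np.array(c['dist_coeffs'])).reshape(-1,2)
    d=c['depth'].reshape(-1,1); T=np.linalg.inv(c['world_to_cam'])
    return (np.c_[n*d,d]@T[:3,:3].T+T[:3,3]).reshape(h,w,3)
def save(c,name): cv2.imwrite('pics/'+name,c['pixels'][:,:,::-1])
E
python3 - <<'E'
from h import *
for n in('top','scene'):
    c=viewer.read_camera(n); save(c,n+'0.png'); np.savez(n+'0.npz',**c)
    print(n,np.linalg.inv(c['world_to_cam'])[:3,3],c['dist_coeffs'],c['camera_matrix'][0,0])
o=monitor.get_obs(); print(o['t'],o['eef_pos'],o['eef_rot'],R.from_rotvec(o['eef_rot']).as_matrix())
E
```

```text
top [ 0.27118164 -0.036359    1.33338707] [-0.0353619  0.         0.         0.         0.       ] 427.8350605269399
scene [0.81261113 0.43354079 0.81839715] [-0.05409375  0.          0.          0.          0.        ] 393.7516526958981
0.1 [0.27711334 0.58740481 0.24922131] [-6.86639838e-01 -3.06541078e+00  2.33472866e-03] [[-9.04445941e-01  4.26587914e-01 -5.39454227e-04]
 [ 4.26588241e-01  9.04444860e-01 -1.40243648e-03]
 [-1.10355851e-04 -1.49855282e-03 -9.99998871e-01]]
```

View pics/top0.png

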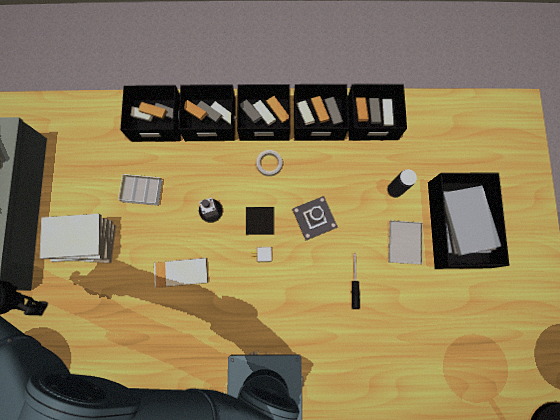

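View pics/scene0.png

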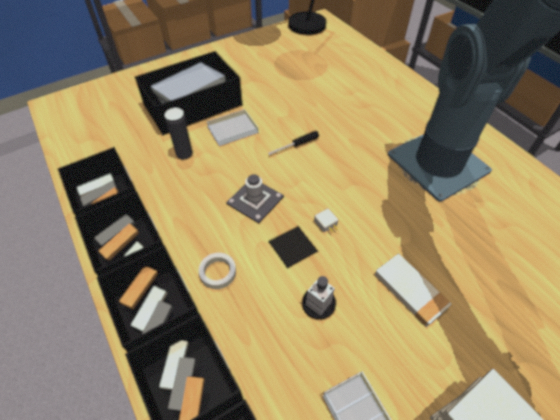

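The top view shows the nest with the round damper at about (315,218), the mat at (260,220) and the dish with the square damper at (209,210). The scene view shows them at (255,195), (293,247) and (320,298).

```bash
python3 - <<'E'
from h import *
T=dict(np.load('top0.npz'));S=dict(np.load('scene0.npz'))
a=cv2.resize(T['pixels'][185:250,190:350],None,fx=5,fy=4.6,interpolation=2)[:, :,::-1]
b=cv2.resize(S['pixels'][165:325,220:350],None,fx=5,fy=5,interpolation=2)[:,:,::-1]
b=np.hstack([b[:300,:400],b[-300:,-400:]])
cv2.imwrite('pics/crop0.png',np.vstack([a,b]))
for n,c in(('top',T),('scene',S)):
    P=cloud(c); x,y,z=P[...,0],P[...,1],P[...,2]
    hsv=cv2.cvtColor(c['pixels'],cv2.COLOR_RGB2HSV)
    print(n,'bench z',np.median(z[(x>.4)&(x<.8)&(abs(y)<.3)]))
    zone=(x>.4)&(x<.72)&(y>-.3)&(y<.25)
    lab,cnt=cv2.connectedComponents((zone&(z>.05)).astype('uint8'))[::-1]
    for i in range(1,cnt):
        m=lab==i
        if m.sum()<15: continue
        for lo,hi in((.05,.069),(.07,.08),(.081,.088),(.088,.12)):
            k=m&(z>lo)&(z<hi)
            if k.sum()>3:print(' high',lo,hi,k.sum(),P[k].mean(0).round(4),np.ptp(P[k][:,:2],axis=0).round(3))
    dark=((hsv[...,1]<110)&(hsv[...,2]<110)|(hsv[...,2]<60))&zone
    for q in cv2.findContours(dark.astype('uint8'),0,2)[0]:
        if cv2.contourArea(q)<100: continue
        p=cast(c,q,.006)[:,:2].astype('float32')
        (cx,cy),(w,h),an=cv2.minAreaRect(p)
        print(' dark',len(q),cv2.boundingRect(q),round(cx,4),round(cy,4),round(w,3),round(h,3),round(an,1))
E
```

```text
top bench z -0.0003323885472675814
 high 0.05 0.069 30 [0.5351 0.1621 0.0591] [0.047 0.037]
 high 0.07 0.08 117 [0.5461 0.1665 0.0743] [0.047 0.048]
 high 0.088 0.12 56 [0.5478 0.1681 0.1086] [0.021 0.02 ]
 high 0.05 0.069 16 [ 0.5088 -0.1517  0.057 ] [0.023 0.036]
 high 0.07 0.08 68 [ 0.52   -0.1582  0.0759] [0.041 0.039]
 high 0.081 0.088 32 [ 0.5211 -0.1591  0.0859] [0.03  0.031]
 high 0.088 0.12 52 [ 0.5232 -0.1603  0.0903] [0.027 0.027]
 dark 26 (246, 207, 28, 28) 0.515 0.0138 0.086 0.087 89.7
 dark 48 (199, 199, 24, 23) 0.5448 0.1671 0.064 0.072 30.5
 dark 98 (292, 196, 45, 44) 0.5229 -0.159 0.11 0.109 22.0
scene bench z 0.0004332299314318
 high 0.05 0.069 80 [ 0.5327 -0.1437  0.0593] [0.034 0.026]
 high 0.07 0.08 90 [ 0.5294 -0.1482  0.0763] [0.042 0.037]
 high 0.081 0.088 36 [ 0.5277 -0.1516  0.0853] [0.034 0.028]
 high 0.088 0.12 79 [ 0.5261 -0.1574  0.0902] [0.028 0.03 ]
 high 0.05 0.069 99 [0.5624 0.1816 0.0594] [0.049 0.038]
 high 0.07 0.08 273 [0.555  0.1759 0.0749] [0.05  0.047]
 high 0.081 0.088 5 [0.5549 0.1762 0.0836] [0.006 0.006]
 high 0.088 0.12 134 [0.5531 0.1731 0.1096] [0.022 0.022]
 dark 51 (302, 292, 34, 27) 0.5543 0.1765 0.058 0.072 50.1
 dark 73 (269, 227, 48, 40) 0.5191 0.0175 0.086 0.086 89.9
 dark 64 (227, 185, 56, 38) 0.5254 -0.1554 0.107 0.107 22.1
```

View pics/crop0.png

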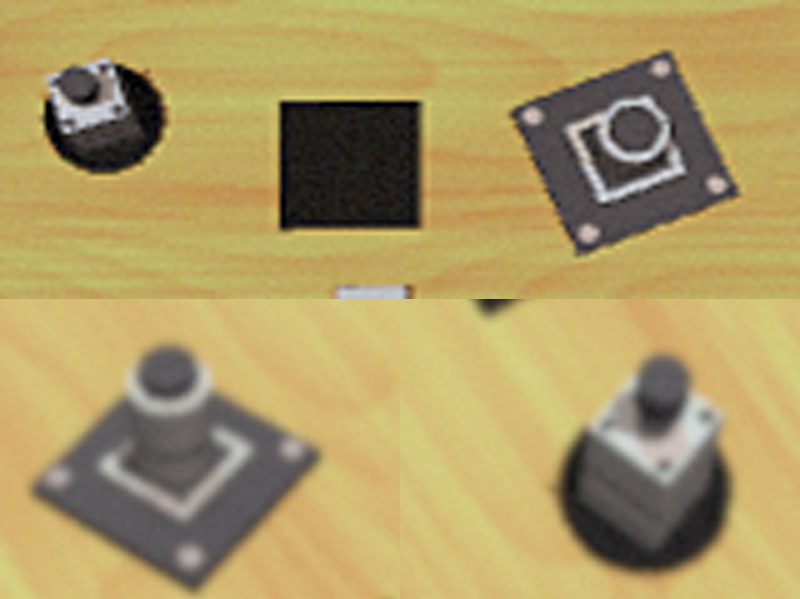

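The crop shows the square face corners at about (105,60), (128,110), (65,135) in crop pixels, and the nest rim turned by about 22°. The cameras disagree by a constant of about 4 mm, so I'll average them.

```bash
cat > m.py <<'E'
from h import *
def face(c,zc,near,zl=.07,r=.05):
    """light top face at height zc near a point -> min-area rect"""
    P=cloud(c); m=(abs(P[...,2]-zc)<.006)&(np.hypot(P[...,0]-near[0],P[...,1]-near[1])<r)
    m&=c['pixels'].max(2)>110
    q=max(cv2.findContours(m.astype('uint8'),0,1)[0],key=cv2.contourArea)
    p=cast(c,q,zc)[:,:2].astype('float32')
    return cv2.minAreaRect(p),p
def dishc(c,near):
    """dish centre: circle fit to the outer dark edge at rim height"""
    P=cloud(c); px=c['pixels'].astype(int)
    m=(px.max(2)<60)&(P[...,2]<.03)&(np.hypot(P[...,0]-near[0],P[...,1]-near[1])<.06)
    q=max(cv2.findContours(m.astype('uint8'),0,1)[0],key=cv2.contourArea)
    p=cast(c,q,.010)[:,:2]
    p=cv2.convexHull(p.astype('float32'))[:,0]
    from scipy.optimize import least_squares
    f=least_squares(lambda v:np.hypot(*(p-v).T)-.038,near,loss='soft_l1',f_scale=.001)
    return f.x
E
python3 - <<'E'
from m import *
for n in('top','scene'):
    c=dict(np.load(n+'0.npz'))
    r,p=face(c,.075,(.550,.170)); print(n,np.round(r[0],4),np.round(r[1],3),r[2]); print('dish',dishc(c,np.array([.55,.17])).round(4))
    k=cloud(c);k=k[(k[...,2]>.108)&(k[...,2]<.118)&(np.hypot(k[...,0]-.55,k[...,1]-.17)<.04)];print('knob',k.mean(0),len(k))
    r,p=face(c,.078,(.524,-.157)); print('round',cv2.minEnclosingCircle(p))
E
```

```text
top [0.5491 0.1688] [0.041 0.04 ] 19.188671112060547
dish [0.5492 0.1703]
knob [0.54921122 0.16919905 0.11100411] 41
round ((0.5226640701293945, -0.16007870435714722), 0.0209767147898674)
scene [0.5517 0.1721] [0.043 0.042] 18.473892211914062
dish [0.5483 0.1716]
knob [0.55178668 0.17157284 0.11280056] 98
round ((0.5255588293075562, -0.15496130287647247), 0.023242879658937454)
```

```bash
cat > go.py <<'E'
import sys
from h import *
def row(x,y,z,psi):
    """shift/turn in tool axes (mm, deg) from here to TCP x,y,z, pointing down, closing line at psi deg"""
    o=monitor.get_obs(); A=R.from_rotvec(o['eef_rot']); M=A.as_matrix()
    best=None
    for k in(0,180):
        a=np.radians(psi+k); Y=np.array([np.cos(a),np.sin(a),0]); Z=np.array([0,0,-1.])
        B=R.from_matrix(np.c_[np.cross(Y,Z),Y,Z]); v=np.degrees((A.inv()*B).as_rotvec())
        if best is None or np.linalg.norm(v)<np.linalg.norm(best): best=v
    d=M.T@(np.array([x,y,z])-o['eef_pos'])*1000
    print('t',round(o['t'],2),'pos',o['eef_pos'].round(4),'psi',round(np.degrees(np.arctan2(M[1,1],M[0,1])),2),'width',round(o['gripper_width'],4),'ff',np.round(o['finger_force'],1),'F',o['contact_force'].round(1),'j7',round(o['joint_pos'][6],2))
    print('->',d.round(1),best.round(2))
if __name__=='__main__': row(*map(float,sys.argv[1:]))
E
```

Request:
arm_command(
  plan="-270 -284 29 0 0 22 85; -270 -284 29 0 0 22 85; -270 -284 29 0 0 22 85; -270 -284 29 0 0 22 85; -270 -284 29 0 0 22 85; -270 -284 29 0 0 22 85; -270 -284 29 0 0 22 85; -541 -569 29 0 0 44.7 85; -541 -569 29 0 0 44.7 85; -541 -569 29 0 0 44.7 85",
)

```text
t: 1.1
eef_pos: [0.4341, 0.1121, 0.2231]
eef_rot: [-1.808, -2.569, -0.0]
contact_force: [0.7, 0.9, 0.2]
gripper_width: 0.085
finger_force: 0.0
```

```bash
python3 go.py .5242 -.1578 .17 20
```

```text
t 1.1 pos [0.4341 0.1121 0.2231] psi 19.75 width 0.085 ff 0.0 F [0.7 0.9 0.2] j7 0.09
-> [-284.5   -6.4   53. ] [ 0.   -0.01 -0.25]
```

Request:
arm_command(
  plan="-284 -6 40 0 0 0 85; -284 -6 40 0 0 0 85; -284 -6 40 0 0 0 85; -284 -6 40 0 0 0 85; -284 -6 40 0 0 0 85; -284 -6 40 0 0 0 85; -284 -6 40 0 0 0 85; -284 -6 40 0 0 0 85; -284 -6 40 0 0 0 85; -284 -6 40 0 0 0 85",
)

```text
t: 2.1
eef_pos: [0.5257, -0.153, 0.1831]
eef_rot: [-1.797, -2.576, -0.001]
contact_force: [0.2, 0.8, -0.1]
gripper_width: 0.085
finger_force: 0.0
```

```bash
python3 go.py .5242 -.1578 .068 22
```

```text
t 2.1 pos [ 0.5257 -0.153   0.1831] psi 20.19 width 0.085 ff 0.0 F [ 0.2  0.8 -0.1] j7 0.77
-> [ -4.1  -3.1 115.1] [ 0.01 -0.05 -1.81]
```

Request:
arm_command(
  plan="-4 -3 20 0 0 -1.8 85; -4 -3 60 0 0 -1.8 85; -4 -3 60 0 0 -1.8 85; -4 -3 60 0 0 -1.8 85; -4 -3 60 0 0 -1.8 85",
)

```text
t: 2.6
eef_pos: [0.5254, -0.1594, 0.1248]
eef_rot: [1.758, 2.601, 0.002]
contact_force: [-0.4, -0.7, -0.5]
gripper_width: 0.0849
finger_force: 0.0
```

```bash
python3 go.py .5242 -.1578 .068 22
```

```text
t 2.6 pos [ 0.5254 -0.1594  0.1248] psi 21.88 width 0.0849 ff 0.0 F [-0.4 -0.7 -0.5] j7 0.85
-> [ 2.  -0.6 56.8] [ 0.12  0.07 -0.12]
```

Request:
arm_command(
  plan="2 0 30 0 0 0 85; 2 0 57 0 0 0 85; 2 0 57 0 0 0 85; 2 0 57 0 0 0 85; 2 0 57 0 0 0 36; 2 0 57 0 0 0 36; 2 0 57 0 0 0 36; 2 0 57 0 0 0 36; 2 0 57 0 0 0 36; 2 0 57 0 0 0 36",
  newtons=50,
)

```text
t: 3.6
eef_pos: [0.5242, -0.1579, 0.0673]
eef_rot: [1.76, 2.601, 0.001]
contact_force: [-1.6, 1.3, 8.2]
gripper_width: 0.041
finger_force: 49.6
```

```bash
python3 go.py .517 .0157 .2 20
```

```text
t 3.6 pos [ 0.5242 -0.1579  0.0673] psi 21.84 width 0.041 ff 49.6 F [-1.6  1.3  8.2] j7 0.88
-> [ 163.7   58.1 -132.7] [0.08 0.03 1.84]
```

Request:
arm_command(
  plan="0 0 -15 0 0 0 36; 0 0 -45 0 0 0 36; 0 0 -80 0 0 0 36; 20 8 -90 0 0 0 36; 55 20 -90 0 0 0 36; 95 33 -90 0 0 0 36; 130 46 -90 0 0 1 36; 155 55 -90 0 0 1.8 36; 164 58 -90 0 0 1.8 36; 164 58 -90 0 0 1.8 36",
)

```text
t: 4.6
eef_pos: [0.5157, 0.0179, 0.1562]
eef_rot: [-1.796, -2.576, 0.0]
contact_force: [-0.6, -0.3, -6.7]
gripper_width: 0.0406
finger_force: 53.1
```

```bash
python3 go.py .517 .0157 .063 20
```

```text
t 4.6 pos [0.5157 0.0179 0.1562] psi 20.24 width 0.0406 ff 53.1 F [-0.6 -0.3 -6.7] j7 0.46
-> [-2.6  0.6 93.2] [-0.04 -0.05  0.24]
```

Request:
arm_command(
  plan="0 0 40 0 0 0 36; 0 0 75 0 0 0 36; 0 0 84 0 0 0 36; 0 0 88 0 0 0 36; 0 0 90 0 0 0 36; 0 0 92 0 0 0 36; 0 0 93 0 0 0 36; 0 0 94 0 0 0 36; 0 0 94 0 0 0 36",
)

```text
t: 5.5
eef_pos: [0.5166, 0.0162, 0.0624]
eef_rot: [1.8, 2.574, 0.001]
contact_force: [-0.3, 0.1, -5.0]
gripper_width: 0.0407
finger_force: 53.2
```

```bash
python3 go.py .517 .0157 .063 20
```

```text
t 5.5 pos [0.5166 0.0162 0.0624] psi 20.05 width 0.0407 ff 53.2 F [-0.3  0.1 -5. ] j7 0.53
-> [-0.6  0.2 -0.6] [0.03 0.   0.05]
```

Request:
arm_command(
  plan="0 0 0.5 0 0 0 36; 0 0 1 0 0 0 36; 0 0 1 0 0 0 36; 0 0 1 0 0 0 50; 0 0 1 0 0 0 85; 0 0 1 0 0 0 85; 0 0 1 0 0 0 85; 0 0 -20 0 0 0 85; 0 0 -60 0 0 0 85; 0 0 -100 0 0 0 85",
)

```text
t: 6.5
eef_pos: [0.5158, 0.0159, 0.1628]
eef_rot: [-1.801, -2.573, 0.002]
contact_force: [0.4, 0.1, 0.0]
gripper_width: 0.0854
finger_force: 0.0
```

```bash
python3 go.py .5504 .1705 .2 18.8
```

```text
t 6.5 pos [0.5158 0.0159 0.1628] psi 20.03 width 0.0854 ff 0.0 F [0.4 0.1 0. ] j7 0.46
-> [133.4  85.4 -37.4] [-0.1   0.    1.23]
```

Request:
arm_command(
  plan="0 0 -37 0 0 0 85; 30 20 -37 0 0 0 85; 65 42 -37 0 0 0.6 85; 100 64 -37 0 0 1.2 85; 125 80 -37 0 0 1.2 85; 133 85 -37 0 0 1.2 85; 133 85 -37 0 0 1.2 85; 133 85 -37 0 0 1.2 85; 133 85 -37 0 0 1.2 85",
)

```text
t: 7.4
eef_pos: [0.5506, 0.1679, 0.1991]
eef_rot: [1.831, 2.552, -0.001]
contact_force: [0.7, 0.7, 0.2]
gripper_width: 0.0844
finger_force: 0.0
```

```bash
python3 go.py .5504 .1705 .065 18.8; python3 - <<'E'
from m import *
c=viewer.read_camera('scene');save(c,'mat1.png')
k=cloud(c);k=k[(k[...,2]>.080)&(k[...,2]<.09)&(np.hypot(k[...,0]-.517,k[...,1]-.016)<.04)];print('cap on mat',k.mean(0),len(k))
E
```

```text
t 7.4 pos [0.5506 0.1679 0.1991] psi 18.68 width 0.0844 ff 0.0 F [0.7 0.7 0.2] j7 0.15
-> [  2.6   0.8 134.1] [-0.03  0.05 -0.12]
cap on mat [0.518408   0.01727152 0.08474082] 125
```

Request:
arm_command(
  plan="2 0.5 10 0 0 0 85; 2 0.5 40 0 0 0 85; 2 0.5 75 0 0 0 85; 2 0.5 105 0 0 0 85; 2 0.5 125 0 0 0 85; 2 0.5 134 0 0 0 85; 2 0.5 134 0 0 0 85; 2 0.5 134 0 0 0 85; 2 0.5 134 0 0 0 85",
)

```text
t: 8.35
eef_pos: [0.5514, 0.1724, 0.0663]
eef_rot: [1.827, 2.554, 0.003]
contact_force: [-0.2, 0.2, 0.7]
gripper_width: 0.0847
finger_force: 0.0
```

```bash
python3 go.py .5504 .1705 .065 18.8
```

```text
t 8.35 pos [0.5514 0.1724 0.0663] psi 18.84 width 0.0847 ff 0.0 F [-0.2  0.2  0.7] j7 0.22
-> [-1.5 -1.5  1.3] [ 0.13 -0.    0.04]
```

Request:
arm_command(
  plan="-1.5 -1.5 1 0 0 0 85; -1.5 -1.5 1 0 0 0 60; -1.5 -1.5 1 0 0 0 45; -1.5 -1.5 1 0 0 0 35; -1.5 -1.5 1 0 0 0 35; -1.5 -1.5 1 0 0 0 35; -1.5 -1.5 1 0 0 0 35; -1.5 -1.5 1 0 0 0 35",
  newtons=60,
)

```text
t: 9.15
eef_pos: [0.5499, 0.1705, 0.0645]
eef_rot: [1.827, 2.555, 0.001]
contact_force: [-0.3, -0.4, 5.6]
gripper_width: 0.0391
finger_force: 60.5
```

```bash
python3 go.py .5242 -.1572 .23 22
```

```text
t 9.15 pos [0.5499 0.1705 0.0645] psi 18.85 width 0.0391 ff 60.5 F [-0.3 -0.4  5.6] j7 0.22
-> [-301.8 -130.1 -165.6] [ 0.05 -0.   -3.15]
```

Request:
arm_command(
  plan="0 0 -8 0 0 0 35; 0 0 -28 0 0 0 35; 0 0 -52 0 0 0 35; 0 0 -76 0 0 0 35; 0 0 -98 0 0 0 35; -8 -4 -116 0 0 0 35; -25 -11 -126 0 0 0 35; -50 -22 -130 0 0 0 35; -80 -35 -130 0 0 0 35; -112 -48 -130 0 0 -1 35",
)

```text
t: 10.15
eef_pos: [0.5385, 0.0466, 0.1932]
eef_rot: [-1.804, -2.57, 0.003]
contact_force: [-0.2, -0.1, -7.7]
gripper_width: 0.0387
finger_force: 62.4
```

```bash
python3 go.py .5242 -.1572 .194 22
```

```text
t 10.15 pos [0.5385 0.0466 0.1932] psi 19.86 width 0.0387 ff 62.4 F [-0.2 -0.1 -7.7] j7 0.38
-> [-186.9  -82.7   -0.6] [-0.16 -0.01 -2.14]
```

Request:
arm_command(
  plan="-35 -15 0 0 0 -1 35; -70 -31 0 0 0 -2 35; -105 -46 0 0 0 -2 35; -138 -61 0 0 0 -2 35; -162 -72 0 0 0 -2 35; -178 -79 0 0 0 -2 35; -185 -82 0 0 0 -2 35; -185 -82 0 0 0 -2 35; -185 -82 0 0 0 -2 35",
)

```text
t: 11.05
eef_pos: [0.5255, -0.1518, 0.1935]
eef_rot: [-1.758, -2.601, -0.0]
contact_force: [-0.2, -0.1, -7.7]
gripper_width: 0.0389
finger_force: 62.4
```

```bash
python3 go.py .5242 -.1572 .090 22
```

```text
t 11.05 pos [ 0.5255 -0.1518  0.1935] psi 21.89 width 0.0389 ff 62.4 F [-0.2 -0.1 -7.7] j7 0.8
-> [ -4.6  -3.1 103.5] [-0.04 -0.09 -0.11]
```

Request:
arm_command(
  plan="-3 -2 15 0 0 0 35; -4 -3 40 0 0 0 35; -4 -3 65 0 0 0 35; -4 -3 85 0 0 0 35; -4 -3 97 0 0 0 35; -4 -3 100 0 0 0 35; -4 -3 100 0 0 0 35; -4 -3 100 0 0 0 35",
)

```text
t: 11.85
eef_pos: [0.5255, -0.1579, 0.095]
eef_rot: [1.759, 2.601, 0.001]
contact_force: [0.3, 0.6, -7.9]
gripper_width: 0.0389
finger_force: 62.2
```

```bash
python3 go.py .5242 -.1572 .090 22;  python3 - <<'E'
from m import *
c=viewer.read_camera('scene');np.savez('s2.npz',**c)
cv2.imwrite('pics/s2.png',cv2.resize(c['pixels'][140:240,190:320],None,fx=6,fy=6,interpolation=2)[:,:,::-1])
E
```

```text
t 11.85 pos [ 0.5255 -0.1579  0.095 ] psi 21.87 width 0.0389 ff 62.2 F [ 0.3  0.6 -7.9] j7 0.88
-> [ 1.1 -1.   5. ] [ 0.09  0.05 -0.13]
```

View pics/s2.png

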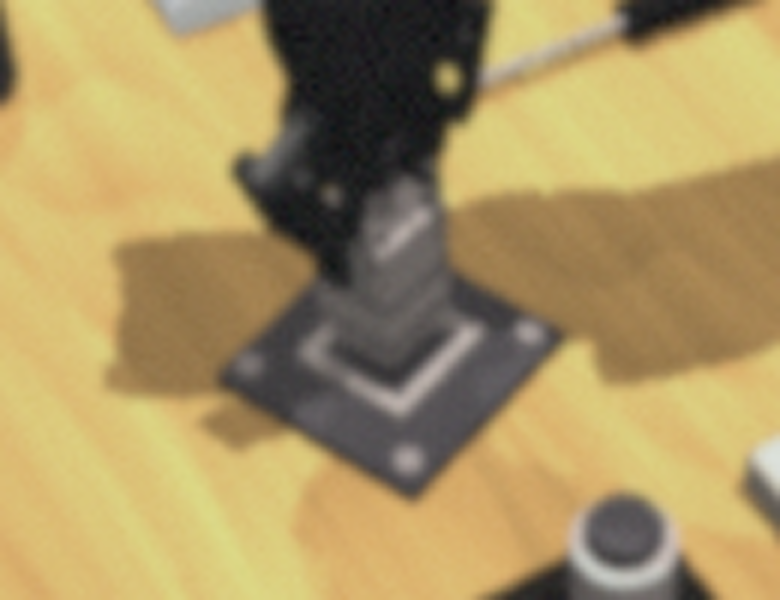

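The square hangs over the pocket and is parallel to it. Its near bottom corner is at crop (400,370) and the rim's near outer corner at (402,414).

```bash
python3 - <<'E'
from m import *
c=dict(np.load('s2.npz'))
f=lambda u,v:(190+u/6-.4,140+v/6-.4)
d=np.radians(67); e=np.array([np.cos(d),np.sin(d)])*2**.5
print('body',cast(c,f(400,370),.0355)[0,:2]-.020*e,'rim',cast(c,f(402,414),.016)[0,:2]-.029*e)
px=c['pixels']; 
E
python3 go.py .5244 -.1572 .082 22
```

```text
body [ 0.5246565  -0.15355129] rim [ 0.52395712 -0.15789426]
t 11.9 pos [ 0.5256 -0.158   0.0951] psi 21.86 width 0.0388 ff 62.2 F [-0.2 -0.3 -6.6] j7 0.88
-> [ 1.2 -0.8 13.1] [ 0.1   0.06 -0.14]
```

Request:
arm_command(
  plan="1.6 -1.2 5 0 0 0 35; 1.6 -1.2 10 0 0 0 35; 1.6 -1.2 13 0 0 0 35; 1.6 -1.2 13 0 0 0 35; 1.6 -1.2 13 0 0 0 35",
)

```text
t: 12.4
eef_pos: [0.5229, -0.1569, 0.081]
eef_rot: [-1.76, -2.602, 0.0]
contact_force: [0.2, -0.1, -7.6]
gripper_width: 0.0388
finger_force: 62.3
```

```bash
python3 go.py .5240 -.1572 .0675 22
```

```text
t 12.4 pos [ 0.5229 -0.1569  0.081 ] psi 21.84 width 0.0388 ff 62.3 F [ 0.2 -0.1 -7.6] j7 0.89
-> [-0.7  0.9 13.5] [-0.01 -0.   -0.16]
```

Slow descent into the pocket.

Request:
arm_command(
  plan="-0.5 0.6 2 0 0 0 35; -0.5 0.6 4 0 0 0 35; -0.5 0.6 6 0 0 0 35; -0.5 0.6 8 0 0 0 35; -0.5 0.6 9.5 0 0 0 35; -0.5 0.6 11 0 0 0 35; -0.5 0.6 12 0 0 0 35; -0.5 0.6 12 0 0 0 35",
)

```text
t: 13.2
eef_pos: [0.5236, -0.1571, 0.0689]
eef_rot: [-1.76, -2.602, 0.0]
contact_force: [0.4, 0.8, -7.8]
gripper_width: 0.0393
finger_force: 62.4
```

```bash
python3 go.py .5240 -.1572 .0675 22
```

```text
t 13.2 pos [ 0.5236 -0.1571  0.0689] psi 21.84 width 0.0393 ff 62.4 F [ 0.4  0.8 -7.8] j7 0.9
-> [-0.3  0.3  1.4] [-0.01 -0.01 -0.16]
```

Request:
arm_command(
  plan="0 0 0.5 0 0 0 35; 0 0 1 0 0 0 35; 0 0 1.5 0 0 0 35; 0 0 2 0 0 0 35; 0 0 2 0 0 0 35; 0 0 2 0 0 0 35",
)

```text
t: 13.8
eef_pos: [0.5238, -0.1571, 0.0675]
eef_rot: [1.76, 2.602, 0.0]
contact_force: [-2.9, 1.9, 1.2]
gripper_width: 0.0389
finger_force: 63.5
```

Request:
arm_command(
  plan="0 0 0 0 0 0 45; 0 0 0 0 0 0 60; 0 0 0 0 0 0 85; 0 0 0 0 0 0 85; 0 0 -15 0 0 0 85; 0 0 -45 0 0 0 85; 0 0 -85 0 0 0 85; 0 0 -125 0 0 0 85; 0 0 -130 0 0 0 85; 0 0 -130 0 0 0 85",
)

```text
t: 14.8
eef_pos: [0.5247, -0.1573, 0.1991]
eef_rot: [1.758, 2.599, 0.003]
contact_force: [-0.0, -0.6, -0.9]
gripper_width: 0.0849
finger_force: 0.0
```

```bash
python3 go.py .5168 .0160 .19 20;  python3 - <<'E'
from m import *
c=viewer.read_camera('scene')
P=cloud(c)
r,p=face(c,.078,(.524,-.157));print('square top',r)
m=(abs(P[...,2]-.078)<.008)&(np.hypot(P[...,0]-.524,P[...,1]+.157)<.03);print('z',np.median(P[m][:,2]))
k=P[(P[...,2]>.11)&(P[...,2]<.125)&(np.hypot(P[...,0]-.524,P[...,1]+.157)<.03)];print('knob',k.mean(0),len(k))
E
```

```text
t 14.8 pos [ 0.5247 -0.1573  0.1991] psi 21.84 width 0.0849 ff 0.0 F [-0.  -0.6 -0.9] j7 0.81
-> [163.8  57.1   9.1] [0.2  0.09 1.84]
square top ((0.525702714920044, -0.1546076089143753), (0.04439520835876465, 0.042846642434597015), 22.228038787841797)
z 0.0779767535057796
knob [ 0.52524532 -0.15501302  0.11567427] 61
```

Square is seated. Next, the round damper.

Request:
arm_command(
  plan="25 9 0 0 0 0 85; 60 21 0 0 0 1 85; 100 35 0 0 0 1.8 85; 135 47 0 0 0 1.8 85; 157 55 5 0 0 1.8 85; 163 57 9 0 0 1.8 85; 163 57 9 0 0 1.8 85; 163 57 9 0 0 1.8 85; 163 57 40 0 0 1.8 85; 163 57 60 0 0 1.8 85",
)

```text
t: 15.85
eef_pos: [0.5159, 0.0133, 0.1362]
eef_rot: [1.804, 2.571, -0.001]
contact_force: [-0.3, -0.5, 0.0]
gripper_width: 0.0851
finger_force: 0.0
```

```bash
python3 go.py .5168 .0160 .0625 20
```

```text
t 15.85 pos [0.5159 0.0133 0.1362] psi 19.88 width 0.0851 ff 0.0 F [-0.3 -0.5  0. ] j7 0.48
-> [ 2.3  1.8 73.7] [-0.    0.05 -0.12]
```

Request:
arm_command(
  plan="1.5 1 35 0 0 0 85; 1.5 1 60 0 0 0 85; 1.5 1 72 0 0 0 85; 1.5 1 72 0 0 0 85; 1.5 1 72 0 0 0 60; 1.5 1 72 0 0 0 45; 1.5 1 72 0 0 0 36; 1.5 1 72 0 0 0 36; 1.5 1 72 0 0 0 36; 1.5 1 72 0 0 0 36",
  newtons=50,
)

```text
t: 16.85
eef_pos: [0.517, 0.0171, 0.0664]
eef_rot: [1.8, 2.573, 0.002]
contact_force: [-2.2, 0.2, 7.0]
gripper_width: 0.0406
finger_force: 49.6
```

```bash
python3 go.py .5497 .1707 .16 20
```

```text
t 16.85 pos [0.517  0.0171 0.0664] psi 20.04 width 0.0406 ff 49.6 F [-2.2  0.2  7. ] j7 0.54
-> [133.1  83.5 -93.5] [0.09 0.01 0.04]
```

Request:
arm_command(
  plan="0 0 -15 0 0 0 36; 0 0 -45 0 0 0 36; 0 0 -80 0 0 0 36; 15 9 -93 0 0 0 36; 45 28 -93 0 0 0 36; 80 50 -93 0 0 0 36; 110 69 -93 0 0 0 36; 128 80 -93 0 0 0 36; 132 83 -93 0 0 0 36; 132 83 -93 0 0 0 36",
)

```text
t: 17.85
eef_pos: [0.5484, 0.1703, 0.1582]
eef_rot: [-1.798, -2.576, 0.001]
contact_force: [0.2, -1.4, -7.0]
gripper_width: 0.041
finger_force: 53.0
```

```bash
python3 go.py .5497 .1707 .0684 20
```

```text
t 17.85 pos [0.5484 0.1703 0.1582] psi 20.15 width 0.041 ff 53.0 F [ 0.2 -1.4 -7. ] j7 0.2
-> [-0.1  1.4 89.8] [-0.05  0.01  0.15]
```

Request:
arm_command(
  plan="0 1 30 0 0 0 36; 0 1 60 0 0 0 36; 0 1 76 0 0 0 36; 0 1 82 0 0 0 36; 0 1 85 0 0 0 36; 0 1 87 0 0 0 36; 0 1 88.5 0 0 0 36; 0 1 90 0 0 0 36; 0 1 90 0 0 0 36; 0 1 90 0 0 0 36",
)

```text
t: 18.85
eef_pos: [0.5505, 0.1702, 0.0685]
eef_rot: [1.8, 2.574, 0.001]
contact_force: [-0.5, -0.0, -4.2]
gripper_width: 0.0405
finger_force: 53.2
```

Request:
arm_command(
  plan="0 0 0.5 0 0 0 36; 0 0 1 0 0 0 36; 0 0 1 0 0 0 36; 0 0 1 0 0 0 50; 0 0 1 0 0 0 65; 0 0 1 0 0 0 85; 0 0 1 0 0 0 85; 0 0 -20 0 0 0 85; 0 0 -60 0 0 0 85; 0 0 -100 0 0 0 85",
)

```text
t: 19.85
eef_pos: [0.5495, 0.1697, 0.1687]
eef_rot: [-1.801, -2.573, 0.003]
contact_force: [0.3, 0.1, -0.1]
gripper_width: 0.0848
finger_force: 0.0
```

```bash
python3 go.py .5238 -.1571 .2 22
```

```text
t 19.85 pos [0.5495 0.1697 0.1687] psi 20.04 width 0.0848 ff 0.0 F [ 0.3  0.1 -0.1] j7 0.2
-> [-298.2 -136.1  -31. ] [-0.1   0.02 -1.96]
```

Request:
arm_command(
  plan="0 0 -31 0 0 0 85; -40 -18 -31 0 0 -1 85; -80 -36 -31 0 0 -2 85; -125 -57 -31 0 0 -2 85; -170 -78 -31 0 0 -2 85; -215 -98 -31 0 0 -2 85; -255 -116 -31 0 0 -2 85; -285 -130 -31 0 0 -2 85; -298 -136 -31 0 0 -2 85; -298 -136 -31 0 0 -2 85",
)

```text
t: 20.85
eef_pos: [0.524, -0.1586, 0.1992]
eef_rot: [1.76, 2.602, -0.001]
contact_force: [0.6, 0.5, 0.6]
gripper_width: 0.0849
finger_force: 0.0
```

```bash
python3 go.py .5238 -.1571 .135 22;  python3 - <<'E'
from m import *
for n in('top','scene'):
    c=viewer.read_camera(n); P=cloud(c)
    print(n,'dish',dishc(c,np.array([.55,.17])))
    k=P[(P[...,2]>.083)&(P[...,2]<.1)&(np.hypot(P[...,0]-.55,P[...,1]-.17)<.03)];print('cap',k.mean(0),np.median(k[:,2]),len(k))
    m=(abs(P[...,2]-.078)<.008)&(np.hypot(P[...,0]-.524,P[...,1]+.157)<.03)
    if n=='scene':print('sq',face(c,.078,(.524,-.157))[0],np.median(P[m][:,2]));save(c,'s3.png')
E
```

```text
t 20.85 pos [ 0.524  -0.1586  0.1992] psi 21.83 width 0.0849 ff 0.0 F [0.6 0.5 0.6] j7 0.82
-> [ 1.5  0.4 64.2] [-0.01  0.04 -0.17]
top dish [0.54846524 0.17065489]
cap [0.54856789 0.16644188 0.0861856 ] 0.08607315917155267 69
scene dish [0.54871697 0.17348155]
cap [0.55153476 0.17009775 0.0868508 ] 0.08703440783674021 165
sq ((0.5253757238388062, -0.15474095940589905), (0.04368843510746956, 0.04284646362066269), 22.23295021057129) 0.07792709006155685
```

View pics/s3.png

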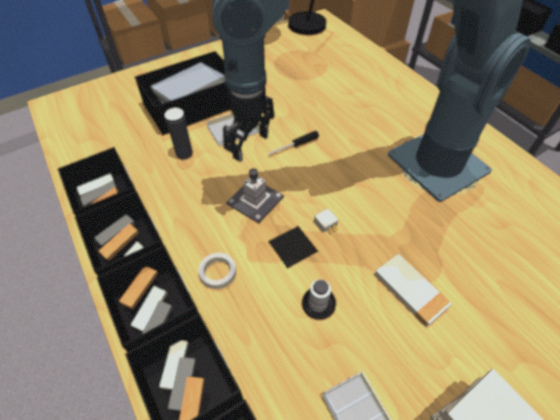

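The round damper stands in the dish at (320,296) and the square with its rod is in the nest at (255,188). Both are upright, so I'll go for the knob.

Request:
arm_command(
  plan="1 0.4 30 0 0 0 85; 1 0.4 50 0 0 0 85; 1 0.4 54 0 0 0 60; 1 0.4 54 0 0 0 50; 1 0.4 54 0 0 0 50; 1 0.4 54 0 0 0 50; 1 0.4 54 0 0 0 50",
)

```text
t: 21.65
eef_pos: [0.525, -0.1555, 0.1459]
eef_rot: [1.755, 2.604, 0.001]
contact_force: [-0.3, 0.0, 0.2]
gripper_width: 0.0498
finger_force: 0.0
```

```bash
python3 go.py .5238 -.1570 .111 22
```

```text
t 21.65 pos [ 0.525  -0.1555  0.1459] psi 22.05 width 0.0498 ff 0.0 F [-0.3  0.   0.2] j7 0.86
-> [-0.9 -1.7 34.9] [0.08 0.04 0.05]
```

Request:
arm_command(
  plan="-0.5 -1 10 0 0 0 50; -0.5 -1 22 0 0 0 50; -0.5 -1 32 0 0 0 50; -0.5 -1 35 0 0 0 50; -0.5 -1 35 0 0 0 50; -0.5 -1 35 0 0 0 50",
  newtons=20,
)

```text
t: 22.25
eef_pos: [0.5237, -0.1565, 0.1101]
eef_rot: [1.756, 2.605, -0.0]
contact_force: [0.3, -0.5, 1.1]
gripper_width: 0.0498
finger_force: 0.0
```

```bash
python3 go.py .5238 -.1570 .111 22
```

```text
t 22.25 pos [ 0.5237 -0.1565  0.1101] psi 22.03 width 0.0498 ff 0.0 F [ 0.3 -0.5  1.1] j7 0.89
-> [-0.5 -0.1 -0.9] [-0.    0.01  0.03]
```

Request:
arm_command(
  plan="0 0 0 0 0 0 35; 0 0 0 0 0 0 25; 0 0 0 0 0 0 20; 0 0 0 0 0 0 16; 0 0 0 0 0 0 16; 0 0 0 0 0 0 16; 0 0 0 0 0 0 16; 0 0 0 0 0 0 16",
  newtons=20,
)

```text
t: 23.05
eef_pos: [0.5241, -0.1565, 0.1105]
eef_rot: [1.755, 2.604, 0.001]
contact_force: [-0.5, 0.6, 5.6]
gripper_width: 0.0212
finger_force: 19.9
```

```bash
python3 go.py .5238 -.1570 .140 22
```

```text
t 23.05 pos [ 0.5241 -0.1565  0.1105] psi 22.04 width 0.0212 ff 19.9 F [-0.5  0.6  5.6] j7 0.89
-> [ -0.4  -0.4 -29.5] [0.04 0.03 0.04]
```

Request:
arm_command(
  plan="0 0 -1 0 0 0 16; 0 0 -2 0 0 0 16; 0 0 -3 0 0 0 16; 0 0 -4 0 0 0 16; 0 0 -5 0 0 0 16; 0 0 -6 0 0 0 16; 0 0 -6 0 0 0 16; 0 0 -6 0 0 0 16",
)

```text
t: 23.85
eef_pos: [0.5235, -0.1563, 0.1161]
eef_rot: [-1.756, -2.605, 0.0]
contact_force: [0.0, -0.4, -1.1]
gripper_width: 0.0209
finger_force: 19.7
```

```bash
python3 go.py .5241 -.1565 .1405 22;  python3 - <<'E'
from m import *
c=viewer.read_camera('scene'); P=cloud(c)
m=(abs(P[...,2]-.078)<.01)&(np.hypot(P[...,0]-.525,P[...,1]+.155)<.025)&(c['pixels'].max(2)>110);print(np.median(P[m][:,2]),m.sum())
E
```

```text
t 23.85 pos [ 0.5235 -0.1563  0.1161] psi 22.05 width 0.0209 ff 19.7 F [ 0.  -0.4 -1.1] j7 0.89
-> [ -0.4   0.5 -24.4] [-0.01 -0.01  0.05]
0.07787723234312482 154
```

Only the rod's weight (−1.1 N) is on the tool and the body stayed down. I'll draw the rest.

Request:
arm_command(
  plan="0 0 -2.5 0 0 0 16; 0 0 -5 0 0 0 16; 0 0 -8 0 0 0 16; 0 0 -11 0 0 0 16; 0 0 -14 0 0 0 16; 0 0 -17 0 0 0 16; 0 0 -20 0 0 0 16; 0 0 -22.5 0 0 0 16; 0 0 -24 0 0 0 16; 0 0 -24 0 0 0 16",
)

```text
t: 24.9
eef_pos: [0.5238, -0.1564, 0.1403]
eef_rot: [1.756, 2.605, 0.0]
contact_force: [-0.6, -0.5, -0.6]
gripper_width: 0.021
finger_force: 19.7
```

Request:
arm_command(
  plan="0 0 0 0 0 0 16; 0 0 0 0 0 0 16; 0 0 0 0 0 0 16; 0 0 0 0 0 0 16; 0 0 0 0 0 0 16",
)

```text
t: 25.4
eef_pos: [0.5237, -0.1564, 0.1401]
eef_rot: [1.756, 2.605, 0.0]
contact_force: [-0.5, 0.1, -1.7]
gripper_width: 0.021
finger_force: 19.7
```

```bash
python3 go.py .5241 -.1565 .1405 22;  python3 - <<'E'
from m import *
c=viewer.read_camera('scene'); P=cloud(c)
m=(abs(P[...,2]-.078)<.01)&(np.hypot(P[...,0]-.525,P[...,1]+.155)<.025)&(c['pixels'].max(2)>110);print(np.median(P[m][:,2]),m.sum())
cv2.imwrite('pics/s4.png',cv2.resize(c['pixels'][120:220,190:320],None,fx=6,fy=6,interpolation=2)[:,:,::-1])
E
```

```text
t 25.4 pos [ 0.5237 -0.1564  0.1401] psi 22.04 width 0.021 ff 19.7 F [-0.5  0.1 -1.7] j7 0.87
-> [-0.3  0.3 -0.4] [0.   0.   0.04]
0.07813638419076441 180
```

View pics/s4.png

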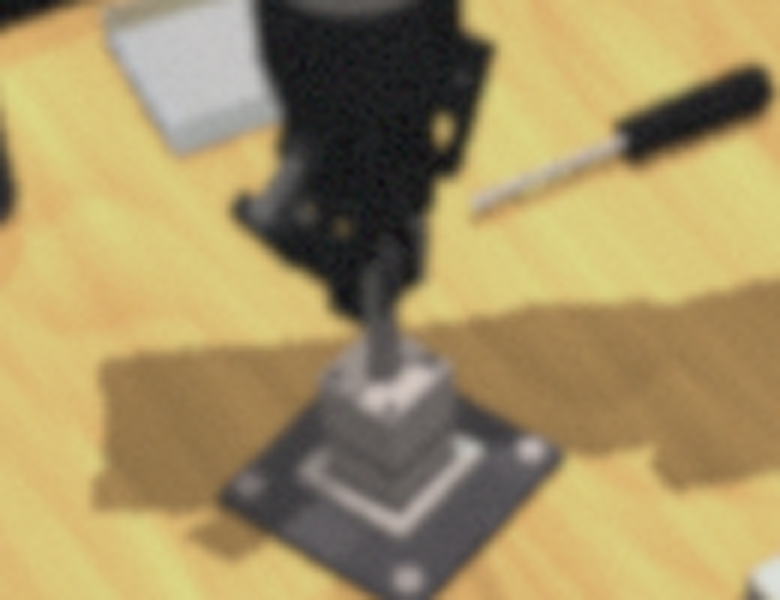

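The body is seated in the nest at crop (390,430). The rod is drawn straight up from it at (380,310) and held in the fingers.

```bash
python3 -c "
from workcell import ticket
print(ticket.sign_off())"
```

```text
the job is handed in; nothing more can be done
None
```

I swapped the dampers, drew the square damper's rod about 30 mm by its knob and held it there, and handed the job in at 25.4 s; sign-off gave no verdict.

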